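# Clamp the rinse bottle in the shaker with its guarded knob

### The arm

A 6-joint arm with a two-finger parallel gripper is mounted at the origin on the work surface; the furniture and walls round the work are solid. World frame = base frame: x ahead of the robot, y to its left, z up, the work surface at z = 0. Lengths are in m, angles in rad, forces in N, time in s.
With the tool pointing down it reaches from about 0.375 to 0.975 m from the base axis. Payload 3.8 kg.
Tool frame: the origin (TCP) lies midway between the tips of the shut fingers; the grasp point (between the pads) lies 19 mm behind it; x points along the fingers, y is the direction in which the jaws open and shut, and the axes are right-handed (so a half turn about x gives the same grasp; the last joint's range is limited). The gripper opens to 88 mm and grips with 3 to 60 N. Pads are 18 mm wide; open, the fingers measure 123 mm over their backs; the gripper's body (75 mm by 187 mm) begins 45 mm behind the grasp point.
Start: joints at [-1.195, 0.264, 1.604, -0, 1.274, -0.037], TCP at [0.271, -0.618, 0.2] pointing down, gripper open.
Joint ranges: [-2.63, 2.63], [-0.94, 2.18], [0.31, 2.57], [-1.31, 4.45], [0, 2.66], [-2.55, 2.55]. Speed limits (rad/s): [2.57, 2.57, 3.14, 3.14, 3.14, 3.14].

### API

Orientations are given as a rotation vector (axis times angle).
In Python, from cell import manip, inverse_kinematics, cams, order gives the robot as it stands. Calls block until the motion is done:
- manip.move_pose(position, orientation): joint-space move of the TCP to a pose.
- manip.move_linear(position, rate=0.15, rot=None): straight line of the TCP; rot=None keeps the orientation; rate is the mean speed in m/s.
- manip.set_joints(angles): joint-space move.
- manip.set_gripper(opening, force=None): finger opening in m; force is the grip in N (None keeps the last); returns when the fingers have stopped.
- manip.dwell(seconds).
- inverse_kinematics(position, orientation): joint angles nearest the present ones, or None.
- manip.state(): the state.
- cams.capture(name): name is "scene" or "side" or "wrist"; returns a dict with "image" (384x512x3 uint8, blue, green, red), "z_map" (384x512 float32, m along the optical axis (not along the pixel's ray), 0 where there is no reading), "intrinsics" (3x3 intrinsics, pixels), "position" and "orientation" of the camera in the world; the wrist camera has in their place "T_tool_cam" (4x4, takes a point from camera to tool coordinates, whose origin is the TCP and whose axes are the tool frame's). Camera axes: x right, y down, z forward; pixel columns grow to the right and rows downward; lengths in m; the calibration is good to about 2 mm. A picture is of the moment at which its call begins: read the wrist's pose just before it.
A pose or a line that the arm cannot do raises manip.IKError and nothing moves.
- order.close_job(): hands the job in, once; it reports no verdict.
The state is a dict: "clock": time; "joint_pos": joint angles; "joint_velocities": joint speeds; "tau": joint torques, N m; "tool_pos": TCP position; "tcp_rot": TCP orientation; "contact_force": force on the tool from outside, world axes, zero at the start; "moment": the same for the moment, N m; "gripper_width": finger opening in m.
Only numpy, scipy, OpenCV 4.12 (cv2) and the standard library are available. Lean on these libraries where they do the work, as an engineer would, in place of code of your own. Each camera call takes 0.05 s, during which the arm holds its last target.

### The job

Load the small rinse bottle into the bench shaker: stand it upright between the open jaws of the clamp on the deck and let go of it, then reach down into the guard ring and turn the sunken knob clockwise, feeling the load, until the jaws hold the bottle with about 14 N - firm enough for shaking, but never beyond 28 N, which would dent it. Do not lean on the guard ring (20 N at most) and leave the eyepiece, the objective case and the red-capped vial where they stand.

Things in the scene. Friction and masses are not known exactly. Their poses are not given: they have to be found in the camera images.
- bottle_mid (a point): centre, half-way up, of the rinse bottle: round, white plastic with black screw cap, 35 mm across, 68 mm tall (straight to about 40 mm above its foot, then a sloping shoulder; cap 23 mm across above 52 mm), 0.04 to 0.09 kg. Stands loose in the shallow parts tray (floor 3 mm above the table, rim 20 mm above that floor). z: its axis
- bottle: the same rinse bottle; origin at the centre of its foot, z up along its axis
- shaker: bench shaker, fixed: white box 116 x 226 mm, aluminium deck 124 x 232 mm, deck surface 54 mm above the table. Origin under its centre, on the table; x to its rear, y along its length from the knob end to the bottle end, z up
- bay (a point): deck point where the bottle's axis shall go, 57.5 mm from the shaker's centre along its +y; axes as the shaker's. The clamp closes along y; the x sides are open for fingers. On the -y side is the driven jaw's flat face (23 mm from here at knob 0), on the +y side a rubber V (reaching 16 mm to either side, top 31 mm above the deck). A bottle centred here has at least 3.5 mm free either way along y
- stop_zero (a point): fixed deck point 4.5 mm from the bay point along +y: the axis of a bottle that just touches the V, with the V's stop block at its nearest setting. The block has been set by hand 0 to 5 mm farther along +y; how far is not measured and must be felt. The V is spring-backed: it yields 1 mm per 10 N along +y, and bottle, jaw and knob move on with it
- clamp_jaw: driven jaw: aluminium block 34 x 26 mm, 34 mm tall, flat rubber face to +y, 28 mm wide, 4 to 32 mm above the deck; origin at that face's lower edge, on the deck, axes as the shaker's. The knob moves it to +y, 6 mm per radian (rack and pinion, no play). It pushes the standing bottle along the deck into the V
- guard: guard ring round the knob: fixed, upright, grey, inner diameter 88 mm, outer 100 mm (foot flange 107 mm), rim 44 mm above the deck, open at the top; origin on the knob's axis at deck height
- knob_grip (a point): on the knob's axis at the height to grip, 25 mm above the deck, 19 mm below the guard's rim, 62 mm from the shaker's centre along -y. Black knob: disc 42 mm across up to 3 mm above the deck, on it a straight bar 12 mm thick, 44 mm long, up to 34 mm above the deck. x: along the bar (pinch across it, along y), white mark at its -x end. The axes turn with the knob
- knob (a joint): knob angle, rad: 0 = jaw open, bar along the shaker's x; grows clockwise seen from above, closing the jaw; end stop 3.3. Starts at 0 to 0.2; first load felt at 1.7 to 2.6, so regrasp on the way. A friction brake (0.18 N m against either direction) holds it where it is left; the clamp adds 0.006 N m of opening moment per newton: at 14 N, 0.084 more than with the jaw free
- eyepiece: spare black eyepiece, 32 mm across, 40 mm tall, loose on the table beyond the tray, to be left alone; origin at the centre of its foot
- objective: objective case with black lid, 42 mm across, 53 mm tall, loose on the table, to be left alone; origin at the centre of its foot
- vial: sample vial with red cap, 20 mm across, 64 mm tall, loose on the table to the right of the shaker, to be left alone; origin at the centre of its foot

How it is judged:
On the way, in this order (a step that is already met when the one before it is completed fails the run):
1. the bottle stands upright and released in the open clamp (horizontal distance between bottle_mid and bay below 0.016 m and z of bottle_mid in the frame of bay between 0.03 and 0.038 m and angle between bottle_mid's own z axis and vertical below 0.1 rad and contact force between the fingers and bottle below 0.1 N and contact force between clamp_jaw and bottle below 2 N), for 0.3 s.
2. the clamp holds the bottle by the knob (contact force between clamp_jaw and bottle above 6 N), for 0.2 s.
At the end, for the whole second after the job is handed in: the bottle stands upright (within 0.1 rad) on the shaker's deck between the jaws, within 16 mm of the bay point, at rest and released, and the driven jaw presses on it with 7 to 22 N (contact force between clamp_jaw and bottle between 7 and 22 N and horizontal distance between bottle_mid and bay below 0.016 m and z of bottle_mid in the frame of bay between 0.03 and 0.038 m and angle between bottle_mid's own z axis and vertical below 0.1 rad and contact force between the fingers and bottle below 0.1 N and value of joint knob above 1.2 rad and linear speed of bottle below 0.02 m/s); the robot touches nothing.
It fails at once if the clamp squeezes the bottle with more than 28 N (contact force between clamp_jaw and bottle above 28 N).
It fails at once if anything presses on the guard ring with more than 20 N (contact force between anything else and guard above 20 N).
It fails at once if the eyepiece is moved by more than 15 mm (distance of eyepiece from where it was at the start of the episode above 0.015 m).
It fails at once if the objective case is moved by more than 15 mm (distance of objective from where it was at the start of the episode above 0.015 m).
It fails at once if the red-capped vial is moved by more than 15 mm (distance of vial from where it was at the start of the episode above 0.015 m).
It also fails if it takes over 72 s, if anything falls off the work surface, if the arm or the gripper's body presses on something with over 40 N, if the wrist force passes 120 N, or if a joint passes its speed limit or range.

## Working session

There is one attempt and no reset: what is moved stays moved. The work goes in short steps, each a Python script; the robot and the scene stay as the last script left them, time stands still between calls to the robot, and variables do not carry over. Pictures are saved under pics/ and viewed, and the job is handed in when it is done.

```bash
ls -la; mkdir -p pics; python3 - <<'E'
from cell import manip,cams
import cv2,pickle
for n in ["scene","side","wrist"]:
    s=manip.state(); d=cams.capture(n); d['state']=s
    pickle.dump(d,open(f'{n}0.pkl','wb'))
    cv2.imwrite(f'pics/{n}0.png',d['image'])
    print(n,{k:v for k,v in d.items() if k not in('image','z_map','state')})
print(manip.state())
E
```

```text
total 12
drwxr-xr-x  3 agent agent 4096 Dec  6 15:57 .
drwxr-xr-x 23 root  root  4096 Dec  6 15:57 ..
drwxr-xr-x  2 agent agent 4096 Dec  6 15:57 pics
scene {'intrinsics': array([[456.11898146,   0.        , 255.39177059],
       [  0.        , 456.11898146, 195.00695303],
       [  0.        ,   0.        ,   1.        ]]), 'position': array([0.07065881, 0.53744911, 0.80189027]), 'orientation': array([-0.96095793,  2.52629513, -1.01928179])}
side {'intrinsics': array([[360.59737184,   0.        , 250.65392748],
       [  0.        , 360.59737184, 196.23586003],
       [  0.        ,   0.        ,   1.        ]]), 'position': array([ 0.99116155, -0.48841948,  0.72692013]), 'orientation': array([-2.19963183, -0.87775075,  0.39837416])}
wrist {'intrinsics': array([[281.43023852,   0.        , 257.08112663],
       [  0.        , 281.43023852, 194.10485476],
       [  0.        ,   0.        ,   1.        ]]), 'T_tool_cam': array([[ 1.59755341e-04, -2.99644530e-01,  9.54050905e-01,
        -1.83994216e-01],
       [ 9.99999936e-01, -2.57595594e-04, -2.48354087e-04,
         7.86440648e-04],
       [ 3.20177254e-04,  9.54050884e-01,  2.99644470e-01,
        -7.74618127e-02],
       [ 0.00000000e+00,  0.00000000e+00,  0.00000000e+00,
         1.00000000e+00]])}
{'clock': 0.15, 'joint_pos': array([-1.19488629e+00,  2.64569566e-01,  1.60507011e+00,  1.17519650e-05,
        1.27372952e+00, -3.68963423e-02]), 'joint_velocities': array([-0.00082184, -0.00129231, -0.00512784, -0.00054725,  0.00089007,
        0.00042096]), 'tau': array([ 5.39453831e-04, -5.02845240e+01, -3.57469833e+01,  7.29474868e-02,
        2.50041950e-02, -1.01135881e-04]), 'tool_pos': array([ 0.27056847, -0.61770535,  0.1990759 ]), 'tcp_rot': array([ 1.99444016,  0.41945031, -1.99502838]), 'contact_force': array([-0.12749913,  0.46802208,  0.21043623]), 'moment': array([-0.00957262,  0.00125627,  0.01715905]), 'gripper_width': 0.08814764600389616}
```

View pics/scene0.png

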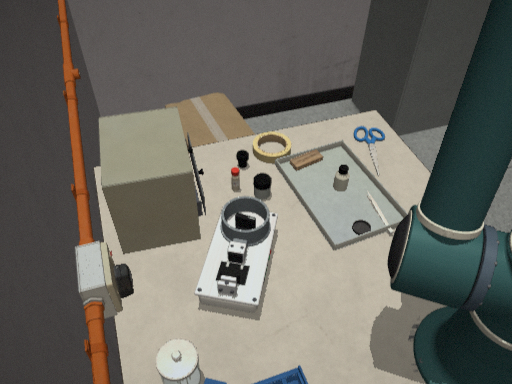

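View pics/side0.png

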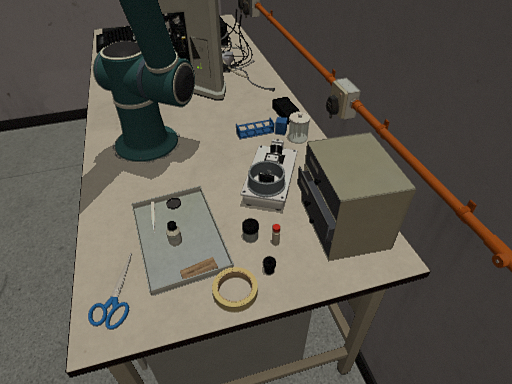

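View pics/wrist0.png

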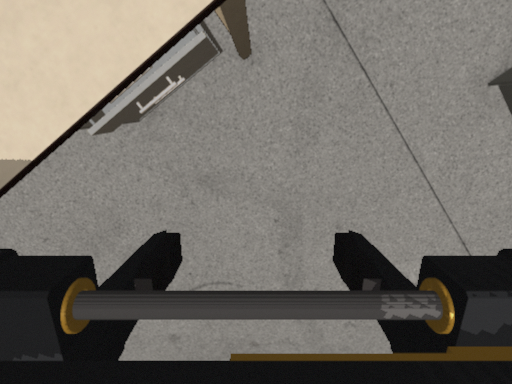

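The scene view shows the shaker at about (240,255) px, with the guard ring at (246,220). The bottle is at (342,178) in the tray, and the vial, objective and eyepiece are at (236,178), (262,187) and (243,159). Next I'll enlarge crops.

```bash
cat > h.py <<'E'
import numpy as np,pickle,cv2
from scipy.spatial.transform import Rotation as R
def load(n): return pickle.load(open(f'{n}.pkl','rb'))
def Tcw(d):
    T=np.eye(4)
    if 'position' in d:
        T[:3,:3]=R.from_rotvec(d['orientation']).as_matrix();T[:3,3]=d['position'];return T
    s=d['state'];T[:3,:3]=R.from_rotvec(s['tcp_rot']).as_matrix();T[:3,3]=s['tool_pos'];return T@d['T_tool_cam']
def cloud(d):
    z=d['z_map'];K=d['intrinsics'];v,u=np.mgrid[:z.shape[0],:z.shape[1]]
    P=np.stack([(u-K[0,2])/K[0,0]*z,(v-K[1,2])/K[1,1]*z,z],-1);T=Tcw(d)
    P=P@T[:3,:3].T+T[:3,3];P[z==0]=np.nan;return P
def atz(d,u,v,z):
    K=d['intrinsics'];T=Tcw(d);r=T[:3,:3]@np.array([(u-K[0,2])/K[0,0],(v-K[1,2])/K[1,1],1]);return T[:3,3]+r*(z-T[2,3])/r[2]
def crop(d,u0,v0,u1,v1,s,name):
    cv2.imwrite(name,cv2.resize(d['image'][v0:v1,u0:u1],None,fx=s,fy=s,interpolation=cv2.INTER_CUBIC))
E
python3 - <<'E'
from h import *
a=load('scene0');b=load('side0')
crop(a,190,185,290,310,4.8,'pics/c1.png');crop(a,220,130,420,250,4,'pics/c2.png');crop(b,215,115,345,285,3.5,'pics/c3.png')
for d in(a,b):
    P=cloud(d);np.save
    for nm,pts in ({'scene':[(342,178),(343,168),(236,170),(262,178),(243,154),(330,200),(270,300),(240,280),(160,190),(190,150)]}['scene'] if 0 else [('x',0)]): pass
P=cloud(a)
for u,v in [(342,182),(343,168),(236,170),(262,178),(243,154),(330,200),(300,290),(205,290),(255,290),(246,205),(246,238),(150,220),(180,130)]: print(u,v,P[v,u].round(4))
P=cloud(b);print()
for u,v in [(173,234),(172,224),(276,229),(250,223),(269,261),(190,220),(250,195),(287,198)]: print(u,v,P[v,u].round(4))
E
```

```text
342 182 [ 0.4209 -0.1877  0.0373]
343 168 [ 0.4324 -0.2012  0.0665]
236 170 [ 0.6208 -0.0313  0.0596]
262 178 [ 0.5627 -0.0587  0.0512]
243 154 [ 0.6673 -0.1065  0.0338]
330 200 [ 0.4238 -0.1498  0.0023]
300 290 [ 3.259e-01  9.570e-02 -1.000e-04]
205 290 [0.4426 0.2453 0.0542]
255 290 [0.3727 0.1819 0.053 ]
246 205 [0.5188 0.0459 0.074 ]
246 238 [0.4568 0.1143 0.0764]
150 220 [0.6251 0.2197 0.0922]
180 130 [0.6863 0.0668 0.2017]

173 234 [ 0.442  -0.2124  0.0476]
172 224 [ 0.4332 -0.204   0.0709]
276 229 [ 0.6262 -0.038   0.0643]
250 223 [ 0.5591 -0.0596  0.0528]
269 261 [ 0.6634 -0.1042  0.0358]
190 220 [ 0.3977 -0.1307  0.0005]
250 195 [0.4887 0.0133 0.0536]
287 198 [0.5368 0.1161 0.0012]
```

View pics/c1.png

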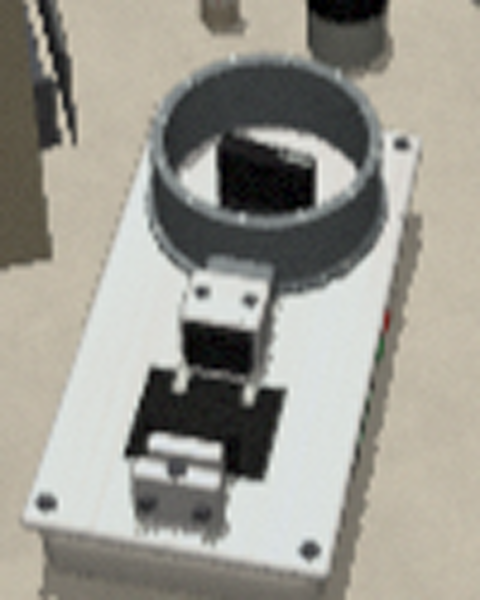

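View pics/c2.png

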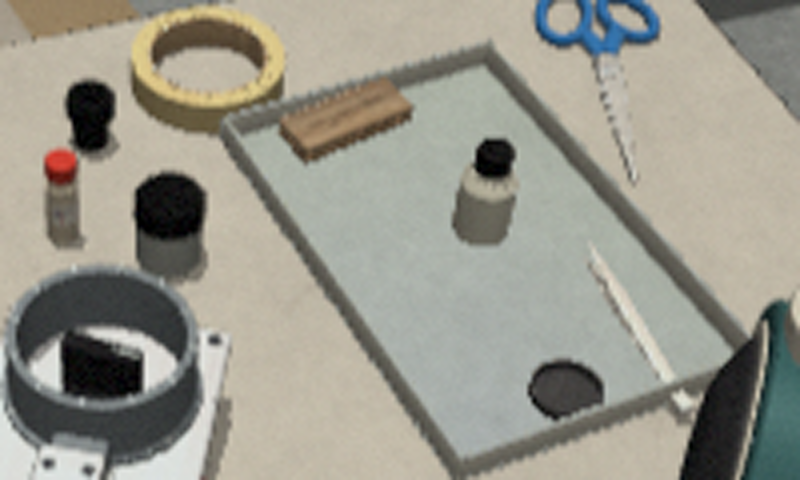

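View pics/c3.png

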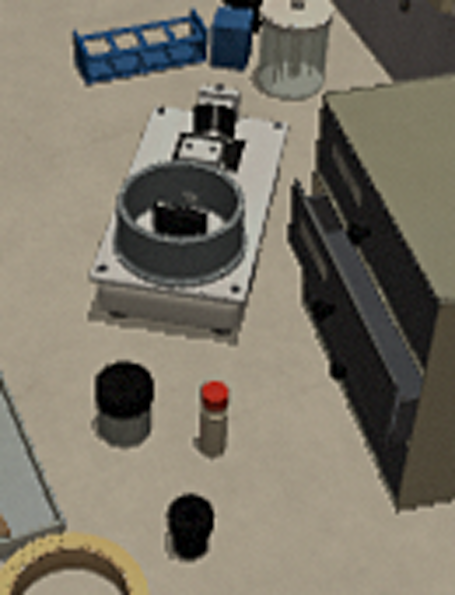

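```bash
python3 - <<'E'
from h import *
a=load('scene0');b=load('side0')
c=lambda x,y:(190+x/4.8,185+y/4.8)
for n,p in dict(BL=(24,522),BR=(325,576),TR=(418,140)).items(): print(n,atz(a,*c(*p),.054)[:2].round(4))
c=lambda x,y:(215+x/3.5,115+y/3.5)
for n,p in dict(nl=(92,278),nr=(243,303),fr=(288,124),fl=(160,106)).items(): print(n,atz(b,*c(*p),.054)[:2].round(4))
# ring rim cloud & bottle cap cloud
for d in(a,b):
    P=cloud(d).reshape(-1,3)
    m=(abs(P[:,0]-.49)<.1)&(abs(P[:,1]-.075)<.1)&(P[:,2]>.093)&(P[:,2]<.103); Q=P[m]
    A=np.c_[2*Q[:,:2],np.ones(len(Q))];s=np.linalg.lstsq(A,(Q[:,:2]**2).sum(1),rcond=None)[0]
    print('ring',m.sum(),s[:2],np.sqrt(s[2]+s[0]**2+s[1]**2),Q[:,2].mean())
    for nm,x,y,z0,z1 in[('bottle',.43,-.2,.058,.09),('bottlebody',.43,-.2,.008,.04),('vial',.622,-.035,.02,.08),('obj',.56,-.06,.01,.07),('eye',.665,-.105,.01,.06)]:
        m=(abs(P[:,0]-x)<.035)&(abs(P[:,1]-y)<.035)&(P[:,2]>z0)&(P[:,2]<z1);Q=P[m];print(nm,m.sum(),Q.min(0).round(4),Q.max(0).round(4))
    m=(P[:,0]>.25)&(P[:,0]<.9)&(abs(P[:,1])<.5)&(P[:,2]>.12)&(P[:,2]<.3);print('box',P[m].min(0),P[m].max(0))
E
```

```text
BL [0.4508 0.2634]
BR [0.3475 0.2029]
TR [0.4626 0.0071]
nl [ 0.4701 -0.0015]
nr [0.5736 0.0569]
fr [0.4569 0.2575]
fl [0.3548 0.2007]
ring 437 [0.51563983 0.10108763] 0.06183342357471334 0.09611798661326158
bottle 76 [ 0.4199 -0.2132  0.0583] [ 0.4406 -0.1901  0.0709]
bottlebody 135 [ 0.4124 -0.2084  0.0086] [ 0.4478 -0.1822  0.04  ]
vial 139 [ 0.6103 -0.0371  0.0209] [ 0.6312 -0.0162  0.065 ]
obj 355 [ 0.5383 -0.0768  0.0101] [ 0.5811 -0.0355  0.0543]
eye 146 [ 0.6499 -0.1167  0.0111] [ 0.6791 -0.0856  0.0403]
box [0.36083745 0.00850643 0.12000797] [0.89980052 0.49995235 0.29999518]
ring 261 [0.50949218 0.08790739] 0.05593386856573233 0.09679443565608985
bottle 81 [ 0.4204 -0.2178  0.0589] [ 0.4436 -0.1947  0.0739]
bottlebody 116 [ 0.4097 -0.2235  0.008 ] [ 0.4488 -0.173   0.0397]
vial 126 [ 0.6109 -0.0425  0.0211] [ 0.6309 -0.023   0.0672]
obj 320 [ 0.5398 -0.0838  0.0104] [ 0.5824 -0.0438  0.0562]
eye 178 [ 0.6505 -0.1225  0.0112] [ 0.6813 -0.0925  0.0423]
box [0.32946238 0.0010081  0.12001112] [0.89997177 0.49993152 0.29999611]
```

```bash
cat >> h.py <<'E'
def rotv(yaw):
    "tool down, tool y (jaw direction) at world yaw"
    c,s=np.cos(yaw),np.sin(yaw);return R.from_matrix(np.array([[0,c,s],[0,s,-c],[-1,0,0]])).as_rotvec()
E
python3 - <<'E'
from h import *
from cell import inverse_kinematics as ik
m=R.from_rotvec(load('wrist0')['state']['tcp_rot']).as_matrix();print(m.round(3))
for nm,p in dict(knob=[.492,.077,.06],knobup=[.492,.077,.15],bay=[.432,.181,.07],bayup=[.432,.181,.2],bot=[.431,-.205,.015],botup=[.431,-.205,.15]).items():
    print(nm)
    for yd in range(-360,361,30):
        q=ik(p,rotv(np.radians(yd)))
        if q is not None: print(yd,np.round(q,2))
a=load('scene0');b=load('side0')
for d in(a,b):
    P=cloud(d).reshape(-1,3)
    c=np.array([.461,.131]);ex=np.array([.866,.5]);ey=np.array([-.5,.866])
    X=(P[:,:2]-c)@ex;Y=(P[:,:2]-c)@ey
    for z0 in(.03,.08,.13,.18,.23,.3,.4,.5):
        m=(P[:,2]>z0)&(P[:,2]<z0+.05)&(X>.07)&(abs(Y)<.25)
        if m.sum(): print('box',z0,m.sum(),X[m].min().round(3),'Y at min',Y[m][X[m].argmin()].round(3))
E
```

```text
[[-0.001  0.401 -0.916]
 [ 0.002 -0.916 -0.401]
 [-1.    -0.002 -0.   ]]
knob
-360 [ 0.11  0.06  2.11 -0.    0.96  0.11]
-330 [ 0.11  0.06  2.11  0.    0.96 -0.42]
-300 [ 0.11  0.06  2.11 -0.    0.96 -0.94]
-270 [ 0.11  0.06  2.11 -0.    0.96 -1.47]
-240 [ 0.11  0.06  2.11 -0.    0.96 -1.99]
-210 [ 0.11  0.06  2.11 -0.    0.96 -2.51]
-120 [0.11 0.06 2.11 0.   0.96 2.2 ]
-90 [ 0.11  0.06  2.11 -0.    0.96  1.68]
-60 [ 0.11  0.06  2.11 -0.    0.96  1.15]
-30 [0.11 0.06 2.11 0.   0.96 0.63]
0 [ 0.11  0.06  2.11 -0.    0.96  0.11]
30 [ 0.11  0.06  2.11  0.    0.96 -0.42]
60 [ 0.11  0.06  2.11 -0.    0.96 -0.94]
90 [ 0.11  0.06  2.11 -0.    0.96 -1.47]
120 [ 0.11  0.06  2.11 -0.    0.96 -1.99]
150 [ 0.11  0.06  2.11 -0.    0.96 -2.51]
240 [ 0.11  0.06  2.11 -0.    0.96  2.2 ]
270 [ 0.11  0.06  2.11 -0.    0.96  1.68]
300 [ 0.11  0.06  2.11 -0.    0.96  1.15]
330 [0.11 0.06 2.11 0.   0.96 0.63]
360 [0.11 0.06 2.11 0.   0.96 0.11]
knobup
-360 [ 0.11 -0.04  2.03 -0.    1.15  0.11]
-330 [ 0.11 -0.04  2.03  0.    1.15 -0.42]
-300 [ 0.11 -0.04  2.03 -0.    1.15 -0.94]
-270 [ 0.11 -0.04  2.03 -0
[... 3968 characters left out ...]
7 -0.    1.15  1.07]
300 [-0.5  -0.08  2.07 -0.    1.15  0.55]
330 [-0.5  -0.08  2.07  0.    1.15  0.03]
360 [-0.5  -0.08  2.07  0.    1.15 -0.5 ]
box 0.03 1606 0.087 Y at min -0.06
box 0.08 1719 0.07 Y at min 0.236
box 0.13 2004 0.087 Y at min -0.058
box 0.18 10223 0.099 Y at min -0.047
box 0.23 2895 0.136 Y at min 0.231
box 0.3 1729 0.176 Y at min 0.249
box 0.4 2338 0.175 Y at min 0.25
box 0.5 1672 0.176 Y at min 0.249
box 0.03 2462 0.07 Y at min 0.237
box 0.08 3087 0.07 Y at min 0.239
box 0.13 3991 0.085 Y at min -0.063
box 0.18 9197 0.096 Y at min -0.049
box 0.23 3921 0.132 Y at min 0.227
box 0.3 4302 0.172 Y at min 0.249
box 0.4 4553 0.172 Y at min 0.248
box 0.5 2222 0.277 Y at min 0.07
```

```bash
cat >> h.py <<'E'
def shot(n):
    from cell import manip,cams
    s=manip.state();d=cams.capture('wrist' if n[0]=='w' else n.rstrip('0123456789'));d['state']=s
    pickle.dump(d,open(f'{n}.pkl','wb'));cv2.imwrite(f'pics/{n}.png',d['image']);return d
E
python3 - <<'E'
from h import *
from cell import manip
# bottle look: yaw -30 (q6~0); camera at yaw+90=60deg
manip.move_pose([.40,-.27,.22],rotv(np.radians(-30)));shot('w1');print(manip.state()['clock'])
manip.move_pose([.461+.025,.131-.043,.26],rotv(np.radians(30)));shot('w2');print(manip.state()['clock'])
E
```

```text
1.5917
3.025
```

View pics/w1.png

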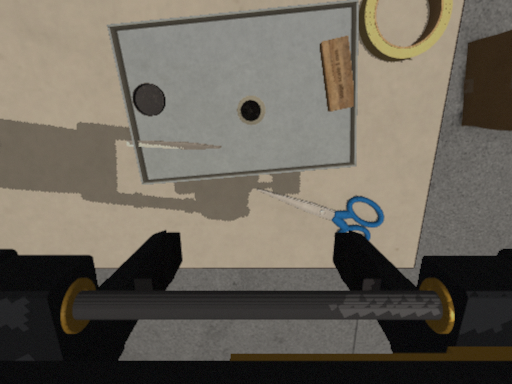

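View pics/w2.png

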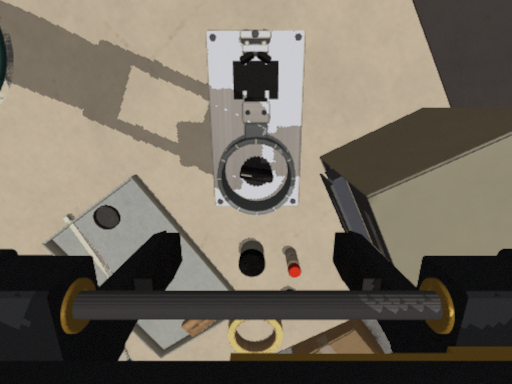

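w1 shows the bottle cap at (251,110). w2 shows the deck corners at about (207,30), (306,30) and (299,206), the ring centred near (256,174), and the box with its open drawer at (345,210).

```bash
python3 - <<'E'
from h import *
d=load('w2');w=load('w1')
crop(d,190,20,320,220,3,'pics/c4.png')
crop(w,225,85,275,135,10,'pics/c5.png')
P=cloud(w).reshape(-1,3);m=(abs(P[:,0]-.43)<.03)&(abs(P[:,1]+.205)<.03)&(P[:,2]>.066);Q=P[m];print('cap',m.sum(),Q.min(0),Q.max(0),(Q.min(0)+Q.max(0))/2)
P=cloud(d).reshape(-1,3)
m=(abs(P[:,0]-.49)<.07)&(abs(P[:,1]-.075)<.07)&(P[:,2]>.095)&(P[:,2]<.102); Q=P[m]
A=np.c_[2*Q[:,:2],np.ones(len(Q))];s=np.linalg.lstsq(A,(Q[:,:2]**2).sum(1),rcond=None)[0]
print('ring',m.sum(),s[:2],np.sqrt(s[2]+s[0]**2+s[1]**2),Q[:,2].mean())
m=(abs(P[:,0]-.46)<.15)&(abs(P[:,1]-.13)<.15)&(P[:,2]>.05)&(P[:,2]<.057);Q=P[m][:,:2].astype(np.float32);print('deck',cv2.minAreaRect(Q),P[m][:,2].mean())
c=np.array([.461,.131]);ex=np.array([.866,.5]);ey=np.array([-.5,.866])
for n in('w2','scene0','side0'):
  P=cloud(load(n)).reshape(-1,3);X=(P[:,:2]-c)@ex;Y=(P[:,:2]-c)@ey
  for y0 in np.arange(-.22,.2,.03):
    o=[]
    for z0 in(.06,.09,.12,.15,.18,.21,.25):
        m=(P[:,2]>z0)&(P[:,2]<z0+.03)&(X>.068)&(Y>y0)&(Y<y0+.03);o.append(X[m].min().round(3) if m.sum()>3 else None)
    print(n,round(y0,2),*o)
E
```

```text
cap 327 [ 0.41888824 -0.2168603   0.06839596] [ 0.44138675 -0.19419908  0.07300752] [ 0.4301375  -0.20552969  0.07070174]
ring 1067 [0.49017736 0.07690067] 0.04665640614598275 0.09725684933689972
deck ((0.5022640824317932, 0.15540669858455658), (0.22402909398078918, 0.23197709023952484), 30.26450538635254) 0.053642651353667234
w2 -0.22 None None None None None None None
w2 -0.19 None None None None None None None
w2 -0.16 0.117 0.116 0.136 None 0.141 None None
w2 -0.13 0.102 0.101 0.102 0.122 0.122 None None
w2 -0.1 0.087 0.088 0.088 0.108 0.107 None None
w2 -0.07 0.084 0.083 0.083 0.097 0.097 None None
w2 -0.04 0.118 0.118 0.118 0.118 0.117 None None
w2 -0.01 0.18 0.179 0.18 0.179 0.179 None None
w2 0.02 0.242 0.241 0.241 0.241 None None None
w2 0.05 0.27 0.271 None None None None None
w2 0.08 0.253 0.253 0.254 None None None None
w2 0.11 0.236 0.24 0.244 None None None None
w2 0.14 0.234 None None None None None None
w2 0.17 None None None None None None None
w2 0.2 None None None None None None None
scene0 -0.22 0.154 0.152 0.155 None 0.17 0.419 0.432
scene0 -0.19 0.139 0.121 0.13
[... 778 characters left out ...]
7 0.131 0.139 0.15 0.392 0.409
side0 -0.16 0.116 0.114 0.116 0.13 0.136 0.373 0.39
side0 -0.13 0.102 0.102 0.103 0.121 0.122 0.357 0.373
side0 -0.1 0.087 0.086 0.087 0.107 0.107 0.339 0.357
side0 -0.07 0.083 0.084 0.083 0.096 0.096 0.321 0.34
side0 -0.04 None None 0.322 0.322 0.123 0.302 0.322
side0 -0.01 None None 0.308 0.305 0.185 0.293 0.305
side0 0.02 None None 0.293 0.285 0.248 0.267 0.288
side0 0.05 None None None 0.27 0.246 0.247 0.27
side0 0.08 None None None 0.253 0.23 0.236 0.252
side0 0.11 None None 0.236 0.236 0.209 0.219 0.235
side0 0.14 None 0.218 0.219 0.138 0.138 0.16 0.217
side0 0.17 0.202 0.201 0.138 0.124 0.124 0.147 0.202
side0 0.2 0.184 0.185 0.194 None 0.132 0.132 0.183
```

View pics/c4.png

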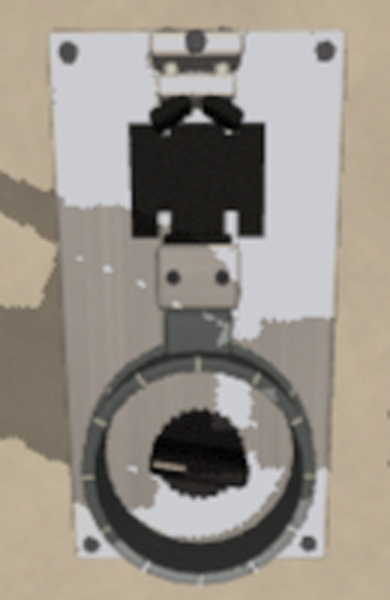

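View pics/c5.png

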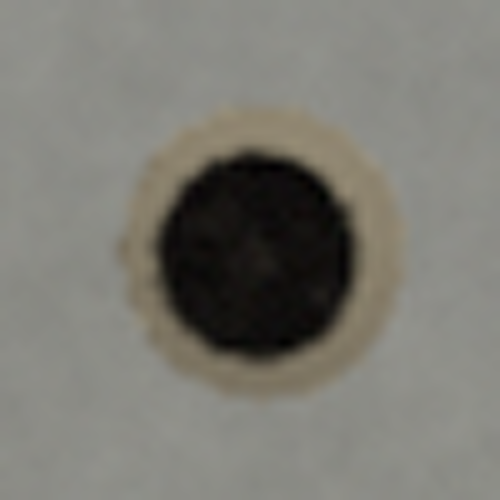

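```bash
python3 - <<'E'
from h import *
d=load('w2')
c=lambda x,y:(190+(x+.5)/3-.5,20+(y+.5)/3-.5)
q={n:atz(d,*c(*p),.054)[:2] for n,p in dict(TL=(50,31),TR=(343,31),BR=(325,557),BL=(75,557)).items()}
print(q);print((q['TL']+q['BR'])/2,(q['TR']+q['BL'])/2)
for a,b in(('TL','TR'),('BL','BR'),('BL','TL'),('BR','TR')): e=q[b]-q[a];print(a,b,np.linalg.norm(e),np.degrees(np.arctan2(e[1],e[0])))
C=(q['TL']+q['BR']+q['TR']+q['BL'])/4;yaw=np.radians(30);ex=np.array([np.cos(yaw),np.sin(yaw)]);ey=np.array([-ex[1],ex[0]])
print('C',C,'ring->C',np.array([.49018,.0769])+.062*ey)
for n,p,z in[('padL',(132,181),.054),('padR',(264,181),.054),('padT',(198,124),.054),('padB',(198,239),.054),('jawL',(156,245),.088),('jawR',(240,245),.088),('jawback',(198,308),.088),('VtipL',(160,122),.085),('VtipR',(235,122),.085),('Vapex',(198,100),.085),('barmark',(151,467),.088),('barR',(247,470),.088),('barBL',(153,478),.088),('barBR',(247,487),.088)]:
    e=atz(d,*c(*p),z)[:2]-C;print(n,(e@ex*1e3).round(1),(e@ey*1e3).round(1))
# jaw/V via depth
P=cloud(d).reshape(-1,3);X=(P[:,:2]-C)@ex;Y=(P[:,:2]-C)@ey
for z0,z1 in((.08,.087),(.087,.092),(.092,.1)):
    m=(P[:,2]>z0)&(P[:,2]<z1)&(abs(X)<.03)&(Y>0)&(Y<.12);print(z0,m.sum(),np.unique((Y[m]*1e3).round(-0)),X[m].min(),X[m].max())
m=(P[:,2]>.0865)&(P[:,2]<.093)&((X**2+(Y+.062)**2)<.03**2);print('bar',m.sum(),cv2.minAreaRect(np.c_[X[m],Y[m]].astype(np.float32)*1000))
crop(d,235,20,285,70,12,'pics/c6.png');crop(d,235,150,285,200,12,'pics/c7.png')
E
```

```text
{'TL': array([0.34901306, 0.19937607]), 'TR': array([0.45293317, 0.25907578]), 'BR': array([0.56891382, 0.06248197]), 'BL': array([0.46279049, 0.00138284])}
[0.45896344 0.13092902] [0.45786183 0.13022931]
TL TR 0.11984758591387118 29.876377824168692
BL BR 0.12245515958363595 29.930628919775152
BL TL 0.22835635042456745 119.88396288071975
BR TR 0.22825564210274157 120.53850945571982
C [0.45841263 0.13057916] ring->C [0.45918    0.13059358]
padL -28.3 57.2
padR 28.3 57.0
padT 0.1 79.4
padB -0.1 33.5
jawL -16.7 30.5
jawR 17.0 30.5
jawback 0.1 6.0
VtipL -14.4 75.8
VtipR 14.6 75.8
Vapex 0.3 83.5
barmark -20.5 -60.7
barR 21.1 -62.1
barBL -19.7 -65.6
barBR 21.2 -69.7
0.08 765 [  5.   6.   7.   8.   9.  10.  11.  12.  13.  14.  15.  16.  17.  18.
  19.  21.  22.  23.  24.  25.  26.  27.  28.  29.  30.  31.  32.  33.
  34.  74.  75.  76.  77.  78.  79.  80.  81.  82.  83.  84.  85.  86.
  87.  88.  89.  90.  91.  92.  98.  99. 100. 101. 102. 103. 104. 105.
 106. 107.] -0.017990066089394165 0.018145060202244795
0.087 583 [  5.   6.   8.   9.  10.  11.  12.  13.  14.  15.  16.  17.  18.  19.
  20.  21.  22.  23.  24.  25.  26.  27.  29.  30.  85.  98.  99. 100.
 101. 102. 103. 104. 105. 106. 107.] -0.01728247565165914 0.016541958150536485
0.092 4 [101. 103. 104.] -0.002543208014208552 0.003004550883537529
bar 221 ((1.2096843719482422, -62.62261199951172), (10.55472469329834, 41.77666473388672), 81.47064971923828)
```

View pics/c7.png

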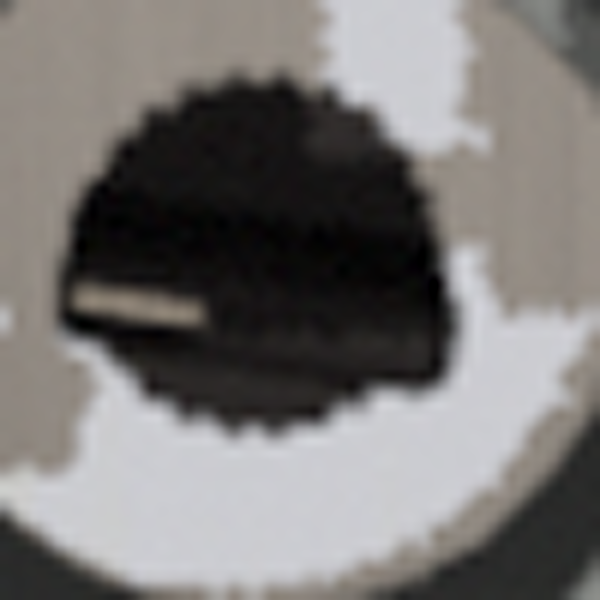

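Everything agrees: the shaker centre is at (0.4585, 0.1306), yaw 30°, with the knob at about 0.15 rad. A drawer corner sits about 83 mm from the knob axis on +x, so the knob needs a tilted wrist in mid-turn. Next, the bottle.

```bash
cat >> h.py <<'E'
C=np.array([.4586,.1306]);EX=np.array([np.cos(np.pi/6),.5]);EY=np.array([-.5,np.cos(np.pi/6)])
BAY=C+.0575*EY;KN=C-.062*EY
def st(m,*a):
    s=m.state();print(*a,'t%.2f'%s['clock'],'p',s['tool_pos'].round(4),'F',s['contact_force'].round(2),'M',s['moment'].round(3),'w',round(s['gripper_width'],4))
E
python3 - <<'E'
from h import *
from cell import manip
r=rotv(np.radians(30));b=[.4303,-.2052]
manip.move_pose([*b,.13],r);manip.set_gripper(.07)
manip.move_linear([*b,.012],rate=.1);st(manip,'down')
manip.set_gripper(.02,force=12);st(manip,'grip');shot('w3')
manip.move_linear([*b,.16],rate=.15);st(manip,'up');shot('w4')
E
```

```text
down t6.05 p [ 0.431  -0.2056  0.0127] F [-0.39  0.27 -0.83] M [-0.009 -0.112  0.003] w 0.07
grip t6.81 p [ 0.4303 -0.2052  0.012 ] F [ 0.56 -0.3  -0.62] M [-0.01  -0.117  0.033] w 0.0245
up t7.99 p [ 0.4295 -0.2048  0.1588] F [-0.7  -0.01 -0.75] M [ 0.002 -0.08   0.01 ] w 0.0227
```

View pics/w4.png

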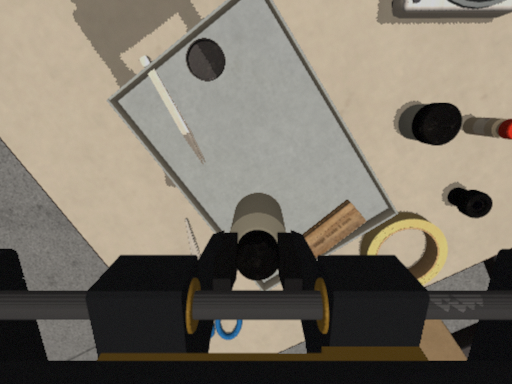

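```bash
python3 - <<'E'
from h import *
for n in('w3','w4'):
    d=load(n);d2=dict(d);d2['position']=0
    z=d['z_map'];K=d['intrinsics'];v,u=np.mgrid[:384,:512]
    P=np.stack([(u-K[0,2])/K[0,0]*z,(v-K[1,2])/K[1,1]*z,z],-1)@d['T_tool_cam'][:3,:3].T+d['T_tool_cam'][:3,3]
    for row in range(190,290,6): print(n,row,[tuple((P[row,c]*1e3).round(0).astype(int)) for c in(240,250,258,268,276)])
crop(load('w3'),180,150,340,300,4,'pics/c8.png')
crop(load('w4'),180,150,340,300,4,'pics/c9.png')
E
```

```text
w3 190 [(np.int64(9), np.int64(-12), np.int64(-19)), (np.int64(9), np.int64(-5), np.int64(-19)), (np.int64(10), np.int64(0), np.int64(-19)), (np.int64(9), np.int64(8), np.int64(-19)), (np.int64(9), np.int64(13), np.int64(-19))]
w3 196 [(np.int64(9), np.int64(-13), np.int64(-15)), (np.int64(2), np.int64(-5), np.int64(-17)), (np.int64(1), np.int64(0), np.int64(-17)), (np.int64(4), np.int64(7), np.int64(-16)), (np.int64(9), np.int64(13), np.int64(-15))]
w3 202 [(np.int64(2), np.int64(-12), np.int64(-13)), (np.int64(-11), np.int64(-5), np.int64(-17)), (np.int64(-13), np.int64(0), np.int64(-18)), (np.int64(-8), np.int64(7), np.int64(-16)), (np.int64(4), np.int64(13), np.int64(-12))]
w3 208 [(np.int64(-12), np.int64(-11), np.int64(-13)), (np.int64(-22), np.int64(-5), np.int64(-17)), (np.int64(-24), np.int64(0), np.int64(-18)), (np.int64(-21), np.int64(7), np.int64(-17)), (np.int64(-11), np.int64(12), np.int64(-13))]
w3 214 [(np.int64(-24), np.int64(-11), np.int64(-14)), (np.int64(-32), np.int64(-4), np.int64(-17)), (np.int64(-33), np.int64(0), np.int64(-17)), (np.int64(-31), np.int64(6), n
[... 6096 characters left out ...]
[(np.int64(159), np.int64(-24), np.int64(148)), (np.int64(-57), np.int64(-4), np.int64(6)), (np.int64(-58), np.int64(0), np.int64(6)), (np.int64(-57), np.int64(5), np.int64(6)), (np.int64(157), np.int64(26), np.int64(146))]
w4 280 [(np.int64(159), np.int64(-25), np.int64(158)), (np.int64(159), np.int64(-10), np.int64(158)), (np.int64(-57), np.int64(0), np.int64(10)), (np.int64(157), np.int64(15), np.int64(156)), (np.int64(143), np.int64(25), np.int64(147))]
w4 286 [(np.int64(159), np.int64(-25), np.int64(168)), (np.int64(160), np.int64(-11), np.int64(168)), (np.int64(136), np.int64(1), np.int64(151)), (np.int64(142), np.int64(14), np.int64(155)), (np.int64(135), np.int64(25), np.int64(151))]
```

View pics/c8.png

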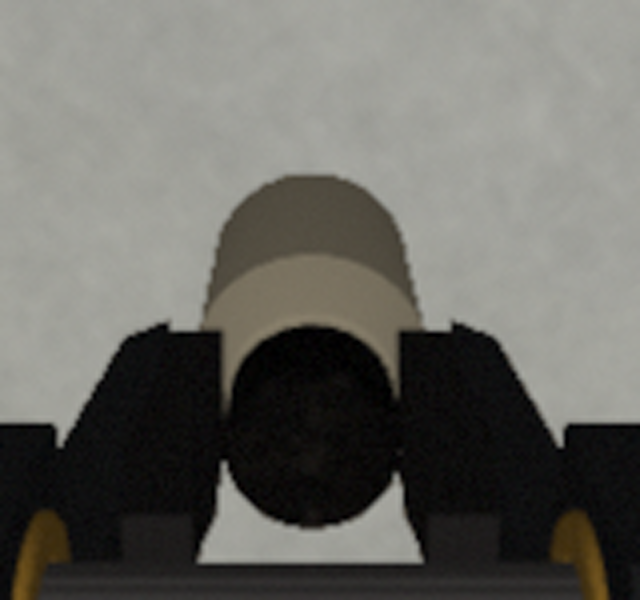

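View pics/c9.png

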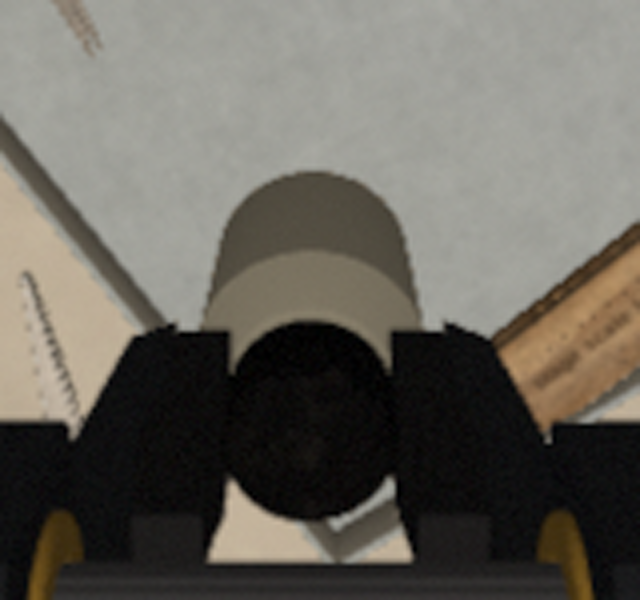

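The bottle is centred and upright in the grasp: the cap top is 58 mm behind the TCP and the body is symmetric about the tool axis. The low reported width (23 mm on a 35 mm body) suggests flexible fingers. I'll carry it to the bay.

```bash
python3 - <<'E'
from h import *
from cell import manip
r=rotv(np.radians(30))
manip.move_pose([*BAY,.165],r);st(manip,'over');shot('scene1')
manip.move_linear([*BAY,.085],rate=.1);st(manip,'low');shot('w5');shot('scene2')
E
python3 - <<'E'
from h import *
crop(load('scene2'),150,150,350,310,4,'pics/c10.png')
E
```

```text
over t9.47 p [0.4301 0.1797 0.1648] F [-0.3  -0.75 -0.21] M [-0.05  -0.123  0.005] w 0.0224
low t10.47 p [0.4305 0.1806 0.0856] F [-0.79  0.22 -0.69] M [ 0.012 -0.128  0.016] w 0.0224
```

View pics/w5.png

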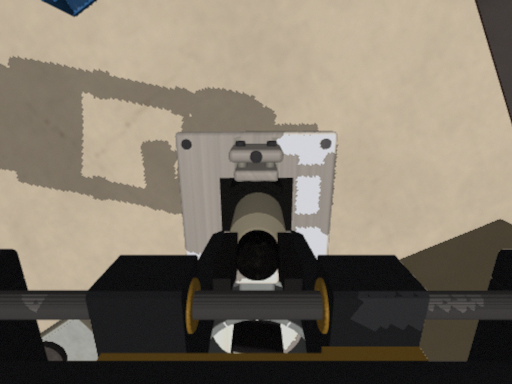

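View pics/c10.png

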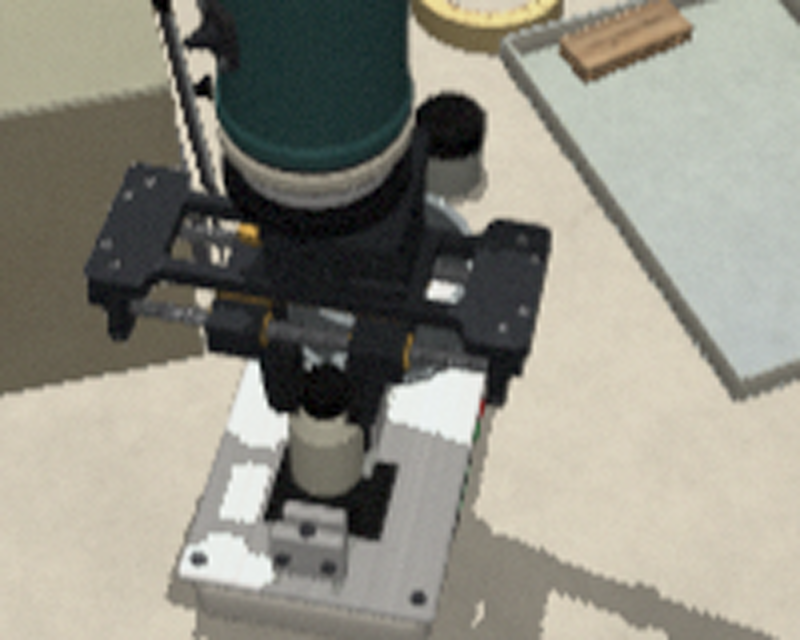

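w5 shows the bottle hanging centred over the black pad, between V and jaw. Now lowering until it touches.

```bash
python3 - <<'E'
from h import *
from cell import manip
f0=manip.state()['contact_force'][2]
manip.move_linear([*BAY,.0675],rate=.06);st(manip,'67')
for z in(.0660,.0650,.0642,.0635,.0630):
    manip.move_linear([*BAY,z],rate=.03);manip.dwell(.1)
    F=np.mean([manip.state()['contact_force'] for _ in range(1)],0);st(manip,z)
    if abs(F[2]-f0)>2.5: break
shot('w6')
E
python3 - <<'E'
from h import *
d=load('w6');P=cloud(d).reshape(-1,3);X=(P[:,:2]-C)@EX;Y=(P[:,:2]-C)@EY
m=(P[:,2]>.115)&(P[:,2]<.13)&(abs(X)<.0115)&(abs(Y-.0575)<.02);print('cap top',m.sum(),P[m][:,2].mean(),P[m][:,2].max(),X[m].min(),X[m].max(),Y[m].min(),Y[m].max())
E
```

```text
67 t11.02 p [0.4292 0.1802 0.0667] F [ 0.   -0.75 -1.08] M [-0.07  -0.124  0.019] w 0.0226
0.066 t11.37 p [0.4301 0.1805 0.0662] F [-0.21 -0.36 -1.21] M [-0.04  -0.154  0.053] w 0.0225
0.065 t11.72 p [0.4299 0.1804 0.065 ] F [ 0.37  0.27 -0.81] M [-0.028 -0.096  0.032] w 0.0225
0.0642 t12.07 p [0.4299 0.1804 0.0642] F [ 0.75  0.4  -1.25] M [-0.047 -0.113 -0.02 ] w 0.0225
0.0635 t12.42 p [0.4302 0.1806 0.0641] F [-2.28 -0.42  4.87] M [-0.072  0.195 -0.058] w 0.0225
cap top 1605 0.12091277765015071 0.12507320548949266 -0.011489330382385988 0.01148422637261091 0.0465874813530736 0.06963686141672741
```

View pics/w6.png

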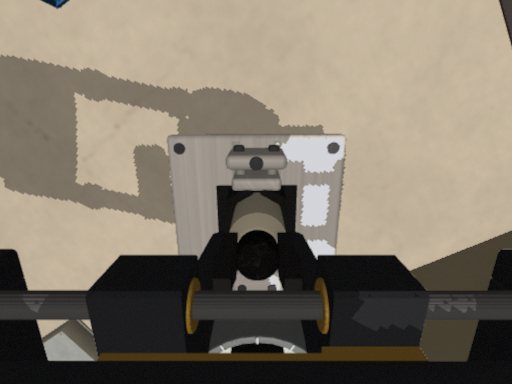

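The bottle is on the deck: cap top at 0.121 and Y centre about 58 mm. Releasing it.

```bash
python3 - <<'E'
from h import *
from cell import manip
manip.set_gripper(.07);st(manip,'rel');manip.dwell(.2)
manip.move_linear([*BAY,.15],rate=.12);manip.dwell(.3);st(manip,'up')
p=C-.05*EY
manip.move_pose([*p,.26],rotv(np.radians(30)));manip.dwell(.2);shot('w7');st(manip)
E
python3 - <<'E'
from h import *
d=load('w7');P=cloud(d).reshape(-1,3);X=(P[:,:2]-C)@EX;Y=(P[:,:2]-C)@EY
m=(P[:,2]>.117)&(P[:,2]<.128)&(abs(X)<.03)&(abs(Y-.0575)<.03);print('cap top',m.sum(),P[m][:,2].mean(),X[m].min(),X[m].max(),Y[m].min(),Y[m].max())
m=(P[:,2]>.0865)&(P[:,2]<.093)&((X**2+(Y+.062)**2)<.03**2);print('bar',m.sum(),cv2.minAreaRect(np.c_[X[m],Y[m]].astype(np.float32)*1000))
crop(d,190,0,320,220,2.7,'pics/c11.png')
E
```

```text
rel t13.29 p [0.4299 0.1804 0.0635] F [-0.33 -0.31  0.8 ] M [-0.03  -0.06   0.002] w 0.0701
up t14.67 p [0.4294 0.1802 0.1493] F [0.   0.51 1.2 ] M [-0.032 -0.143 -0.026] w 0.0703
t15.58 p [0.4822 0.0881 0.2581] F [0.08 0.1  0.25] M [-0.023 -0.11   0.004] w 0.07
cap top 400 0.12134775140950411 -0.01055087460738169 0.0118463705875142 0.045978141678463244 0.06877423174123001
bar 209 ((0.21510696411132812, -62.21259689331055), (10.983522415161133, 41.678611755371094), 80.34349060058594)
```

View pics/c11.png

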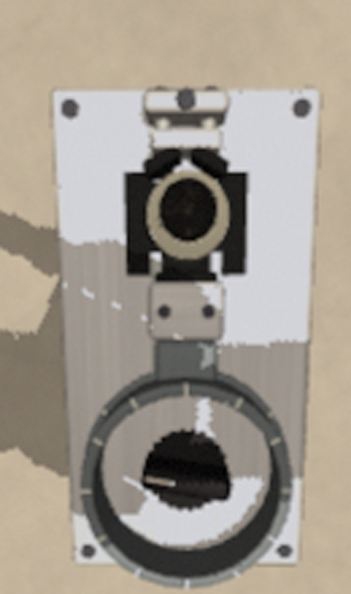

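```bash
python3 - <<'E'
from h import *
for n in('w7','w4'):
    d=load(n)
    z=d['z_map'];K=d['intrinsics'];v,u=np.mgrid[:384,:512]
    P=np.stack([(u-K[0,2])/K[0,0]*z,(v-K[1,2])/K[1,1]*z,z],-1)@d['T_tool_cam'][:3,:3].T+d['T_tool_cam'][:3,3]
    P=P.reshape(-1,3);P=P[(z.reshape(-1)>0)]*1e3
    for x0 in range(-80,10,8):
        m=(P[:,0]>x0)&(P[:,0]<=x0+8)&(abs(P[:,1])<110)&(P[:,2]<60)&(P[:,2]>-60);l=P[m&(P[:,1]>13)]
        if len(l): print(n,x0,len(l),'y',np.percentile(l[:,1],[1,50,99]).round(1),'z',np.percentile(l[:,2],[1,99]).round(1))
E
```

```text
w7 -80 441 y [35.  42.2 51.1] z [-10.3   2.3]
w7 -72 451 y [36.1 39.8 50.3] z [-10.1   8.7]
w7 -64 468 y [34.9 36.5 49.6] z [-10.    9.6]
w7 -56 326 y [34.8 38.  49.1] z [-10.1   9.3]
w7 -48 260 y [34.8 37.3 48.2] z [-9.9  9.7]
w7 -40 56 y [34.9 37.2 45.6] z [-9.7  8.6]
w4 -80 297 y [13.2 19.4 25.8] z [-10.3  -7.4]
w4 -72 267 y [13.2 19.9 26.8] z [-10.2  -7.3]
w4 -64 234 y [13.2 19.6 26.3] z [-10.3  -7.5]
w4 -56 174 y [13.1 18.9 25.3] z [-10.1  -7.6]
w4 -48 134 y [13.2 18.6 24.7] z [-10.1  -7.6]
w4 -40 60 y [13.  14.4 20.3] z [-11.7  -6.1]
w4 -32 32 y [13.2 15.  17.1] z [-11.9  -4.7]
w4 -24 19 y [13.3 15.1 17.3] z [-11.8  -4.1]
w4 -16 20 y [13.3 14.8 17.4] z [-11.9  -4.2]
w4 -8 16 y [13.2 14.7 17.6] z [-12.1  -3.9]
w4 0 15 y [13.1 15.  16.8] z [-12.3  -6.7]
w4 8 2 y [13.5 14.5 15.6] z [-11.9  -8.9]
```

```bash
python3 - <<'E'
from h import *
def tc(d):
    z=d['z_map'];K=d['intrinsics'];v,u=np.mgrid[:384,:512]
    P=np.stack([(u-K[0,2])/K[0,0]*z,(v-K[1,2])/K[1,1]*z,z],-1)@d['T_tool_cam'][:3,:3].T+d['T_tool_cam'][:3,3]
    return P*1e3
for n in('w7','w0' if 0 else 'wrist0','w1'):
    P=tc(load(n))
    for c in(140,150,160,170,176,180,186,192,200,210,320,330,340,345,350):
        col=P[:,c];r=[(i,*col[i].round(0).astype(int)) for i in range(200,300) if col[i,0]<-20 and abs(col[i,2])<15]
        if r: print(n,c,r[0],r[len(r)//2],r[-1])
P=tc(load('w4')).reshape(-1,3)
for x0 in range(-150,-60,8):
    m=(P[:,0]>x0)&(P[:,0]<=x0+8);
    if m.sum(): print(x0,m.sum(),P[m].min(0).round(),P[m].max(0).round())
crop(load('wrist0'),90,215,200,375,4,'pics/c12.png')
E
```

```text
w7 140 (268, np.int64(-77), np.int64(-51), np.int64(-9)) (279, np.int64(-85), np.int64(-48), np.int64(-9)) (290, np.int64(-92), np.int64(-45), np.int64(-10))
w7 150 (256, np.int64(-66), np.int64(-51), np.int64(-9)) (273, np.int64(-81), np.int64(-45), np.int64(-10)) (290, np.int64(-88), np.int64(-43), np.int64(-6))
w7 160 (245, np.int64(-56), np.int64(-49), np.int64(-10)) (268, np.int64(-74), np.int64(-44), np.int64(-7)) (290, np.int64(-83), np.int64(-41), np.int64(-3))
w7 170 (235, np.int64(-45), np.int64(-47), np.int64(-10)) (263, np.int64(-71), np.int64(-40), np.int64(-8)) (290, np.int64(-83), np.int64(-37), np.int64(-3))
w7 176 (232, np.int64(-41), np.int64(-45), np.int64(-10)) (261, np.int64(-69), np.int64(-38), np.int64(-8)) (290, np.int64(-81), np.int64(-35), np.int64(-1))
w7 180 (231, np.int64(-39), np.int64(-44), np.int64(-10)) (261, np.int64(-68), np.int64(-36), np.int64(-7)) (290, np.int64(-72), np.int64(-36), np.int64(5))
w7 186 (233, np.int64(-39), np.int64(-40), np.int64(-8)) (260, np.int64(-60), np.int64(-36), np.int64(-3)) (286, np.int64(-62), np.int64(-36), np.int64(1
[... 3579 characters left out ...]
64(-60), np.int64(46), np.int64(10))
w1 350 (231, np.int64(-40), np.int64(52), np.int64(-10)) (261, np.int64(-63), np.int64(46), np.int64(-5)) (290, np.int64(-67), np.int64(46), np.int64(9))
-142 11730 [-142.  -58.  -24.] [-134.   57.  -20.]
-134 7919 [-134.  -42.  -34.] [-126.   44.  -14.]
-126 16200 [-126.  -77.  -34.] [-118.   71.   -4.]
-118 7791 [-118.  -79.  -34.] [-110.   79.    5.]
-110 4511 [-110.  -82.  -34.] [-102.   80.   13.]
-102 260 [-102.  -79.  -31.] [-94.  79.  13.]
-94 317 [-94. -23. -11.] [-86.  23.  13.]
-86 1020 [-86. -25. -11.] [-78.  25.  12.]
-78 630 [-78. -27. -11.] [-70.  27.  -7.]
-70 669 [-70. -27. -10.] [-62.  27.  10.]
-62 2087 [-62. -26. -12.] [-54.  26.  11.]
```

View pics/c12.png

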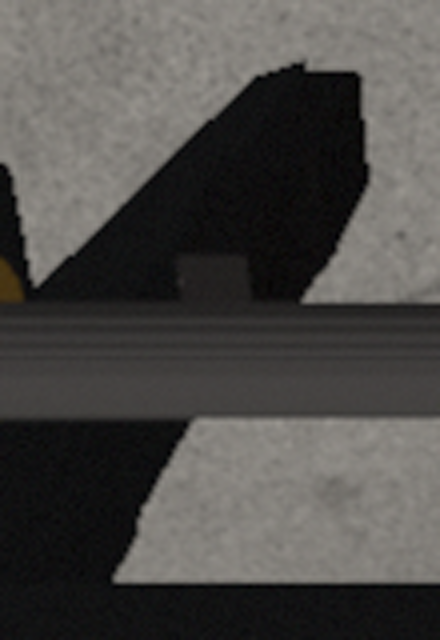

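Important finding: the wrist images put the real fingertips at tool x ≈ -38 mm and the body at -102 mm, so the fingers end 38 mm short of the reported TCP. That also explains the 23 mm grip, which was on the cap. I'll correct for it on the knob, and lean the wrist 20° away from the drawer corner. First a test of the poses in free air.

```bash
cat >> h.py <<'E'
AL=np.radians(20)
TILT=R.from_rotvec(-AL*np.array([*EY,0]))
def kpose(th,gz=.088,off=.057,dyaw=0):
    r=TILT*R.from_rotvec(rotv(np.radians(120)-th+dyaw))
    d=r.as_matrix()[:,0]
    return np.array([*KN,gz])+off*d, r.as_rotvec()
E
python3 - <<'E'
from h import *
from cell import manip,inverse_kinematics as ik
for th in np.arange(.16,3.2,.5):
    print(round(th,2),[None if (q:=ik(*kpose(th,g))) is None else np.round(q,2).tolist() for g in(.088,.17)])
d=load('w7')
c=[.4586,.1306]
for n in('w7','w2','scene0','side0'):
    P=cloud(load(n)).reshape(-1,3);X=(P[:,:2]-C)@EX;Y=(P[:,:2]-C)@EY
    m=(X>.07)&(X<.095)&(Y>-.12)&(Y<0)&(P[:,2]>.03);print(n,m.sum(),P[m][:,2].max() if m.sum() else None, [P[m&(X<x)][:,2].max().round(3) for x in(.086,.09,.095) if (m&(X<x)).sum()])
t=manip.state()['clock']
manip.set_gripper(.036,force=30)
manip.move_pose(*kpose(.16,.18));st(manip)
p,r=kpose(.26,.18);manip.move_linear(p,rate=.1,rot=r);st(manip,'rot.1')
p,r=kpose(.16,.18);manip.move_linear(p,rate=.1,rot=r);st(manip,'rot back')
shot('side1');shot('scene3')
crop(load('side1'),200,100,350,250,4,'pics/c13.png');crop(load('scene3'),150,130,300,280,4,'pics/c14.png')
E
```

```text
0.16 [[-0.01, -0.06, 2.35, 0.32, 0.58, -2.19], [-0.01, -0.19, 2.28, 0.25, 0.76, -2.1]]
0.66 [[-0.01, -0.06, 2.35, 0.32, 0.58, -1.69], [-0.01, -0.19, 2.28, 0.25, 0.76, -1.6]]
1.16 [[-0.01, -0.06, 2.35, 0.32, 0.58, -1.19], [-0.01, -0.19, 2.28, 0.25, 0.76, -1.1]]
1.66 [[-0.01, -0.06, 2.35, 0.32, 0.58, -0.69], [-0.01, -0.19, 2.28, 0.25, 0.76, -0.6]]
2.16 [[-0.01, -0.06, 2.35, 0.32, 0.58, -0.19], [-0.01, -0.19, 2.28, 0.25, 0.76, -0.1]]
2.66 [[-0.01, -0.06, 2.35, 0.32, 0.58, 0.31], [-0.01, -0.19, 2.28, 0.25, 0.76, 0.4]]
3.16 [[-0.01, -0.06, 2.35, 0.32, 0.58, 0.81], [-0.01, -0.19, 2.28, 0.25, 0.76, 0.9]]
w7 646 0.3730367954003272 [np.float64(0.373), np.float64(0.373), np.float64(0.373)]
w2 636 0.37833998968581045 [np.float64(0.378), np.float64(0.378), np.float64(0.378)]
scene0 52 0.1333888709562987 [np.float64(0.131), np.float64(0.133)]
side0 64 0.13383862490793452 [np.float64(0.127), np.float64(0.134), np.float64(0.134)]
t17.74 p [0.5069 0.0867 0.1269] F [ 0.14 -0.15  0.75] M [-0.002 -0.038  0.02 ] w 0.0359
rot.1 t17.99 p [0.5069 0.0868 0.1269] F [-0.66  0.12 -0.26] M [-0.009  0.002 -0.011] w 0.0361
rot back t18.24 p [0.5067 0.0867 0.1266] F [-0.56  0.02  0.05] M [ 0.028  0.032 -0.019] w 0.036
```

View pics/c13.png

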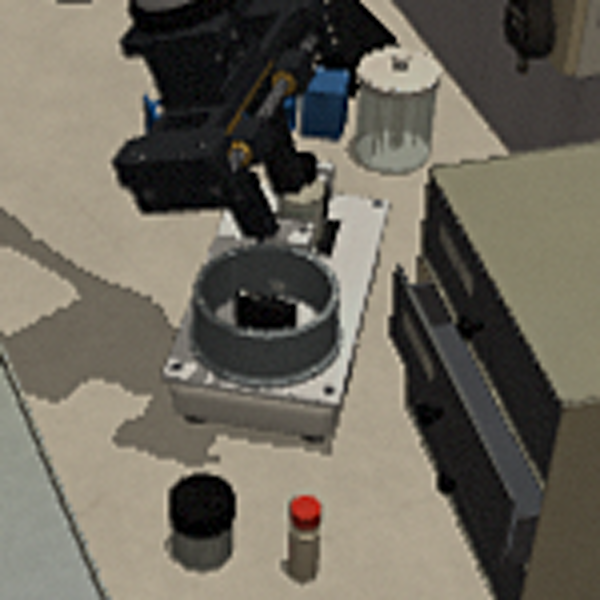

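View pics/c14.png

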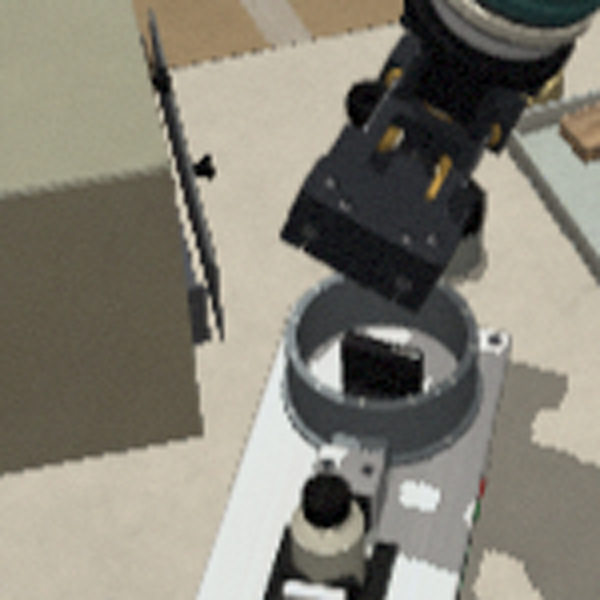

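The tilted gripper clears the box, with the fingertips above the ring opening. The drawer top is only z ≈ 0.134, so 15° is enough. Going down and pinching the bar.

```bash
sed -i 's/^AL=np.radians(20)/AL=np.radians(15)/' h.py
python3 - <<'E'
from h import *
from cell import manip
manip.move_pose(*kpose(.16,.17));st(manip)
for g in(.125,.105,.088):
    p,r=kpose(.16,g);manip.move_linear(p,rate=.1,rot=r);st(manip,g)
    if np.linalg.norm(manip.state()['contact_force'])>6: break
else:
    manip.set_gripper(.0,force=30);st(manip,'grip');shot('w8')
E
```

```text
t18.59 p [0.5029 0.0849 0.115 ] F [0.1  0.25 0.12] M [-0.038 -0.041 -0.01 ] w 0.0358
0.125 t19.19 p [0.5024 0.0842 0.0701] F [-0.25 -0.19 -0.65] M [ 0.059 -0.016  0.037] w 0.0356
0.105 t19.54 p [0.5022 0.0843 0.05  ] F [-0.76 -0.03  0.23] M [ 0.041 -0.064  0.013] w 0.036
0.088 t19.86 p [0.502  0.0843 0.0328] F [ 0.22  0.58 -0.45] M [ 0.06  -0.055 -0.001] w 0.036
grip t20.34 p [0.5028 0.0844 0.0335] F [-0.87 -0.53  2.04] M [-0.045 -0.028  0.022] w 0.0119
```

View pics/w8.png

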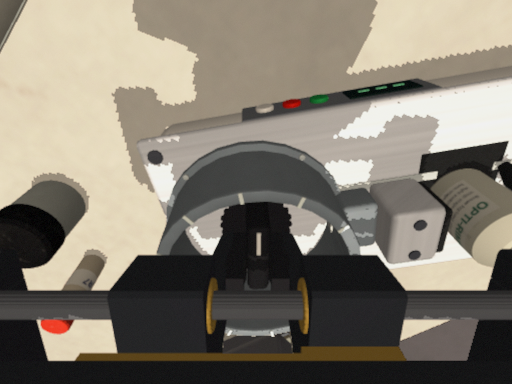

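The bar is pinched (width 11.9 mm) with the white mark centred between the fingers. Now turning, first through the free range.

```bash
cat >> h.py <<'E'
def turn(manip,ths,stop=None,n=6,log=True):
    out=[]
    for th in ths:
        p,r=kpose(th);manip.move_linear(p,rate=.1,rot=r)
        S=[]
        for _ in range(n): manip.dwell(.02);S.append(manip.state())
        M=np.mean([s['moment'] for s in S],0);F=np.mean([s['contact_force'] for s in S],0)
        out.append((th,*M,*F))
        if log: print('th %.3f'%th,'M',M.round(3),'F',F.round(1),'w %.4f'%S[-1]['gripper_width'],'t %.2f'%S[-1]['clock'])
        if np.linalg.norm(F)>25 or (stop and stop(out)): print('STOP');break
    return out
E
python3 - <<'E'
from h import *
from cell import manip
turn(manip,[.2,.3,.45,.6,.8,1.0],n=3)
E
```

```text
th 0.200 M [-0.16  -0.099  0.152] F [-2.1  0.3  5.1] w 0.0119 t 20.69
th 0.300 M [-0.587 -0.158  0.01 ] F [-2.2 -1.1  4.5] w 0.0120 t 20.99
th 0.450 M [-1.051 -0.139 -0.036] F [-2.2 -3.   5.8] w 0.0123 t 21.34
th 0.600 M [-1.275  0.019 -0.109] F [-2.1 -4.9  7.2] w 0.0125 t 21.69
th 0.800 M [-1.742  0.125 -0.144] F [-2.6 -8.5  8.2] w 0.0132 t 22.09
th 1.000 M [-2.153  0.333 -0.248] F [ -4.4 -11.1  10.3] w 0.0135 t 22.49
```

The knob is turning, but the cross-tilt wedges the pads (2 Nm about x) and masks the knob moment. I'll let go, check the knob angle, and regrasp with less tilt, shallower, as a loose fork.

```bash
cat >> h.py <<'E'
def setal(deg):
    global TILT
    TILT=R.from_rotvec(-np.radians(deg)*np.array([*EY,0]))
def knobang(d):
    P=cloud(d).reshape(-1,3);X=(P[:,:2]-C)@EX;Y=(P[:,:2]-C)@EY
    m=(P[:,2]>.084)&(P[:,2]<.093)&((X**2+(Y+.062)**2)<.027**2)
    r=cv2.minAreaRect(np.c_[X[m],Y[m]].astype(np.float32)*1000);return m.sum(),r
E
python3 - <<'E'
from h import *
from cell import manip
manip.set_gripper(.032);st(manip,'open')
setal(10)
p,r=kpose(1.0,.092);manip.move_linear(p,rate=.1,rot=r);st(manip,'realign')
d=shot('w9');print(knobang(d));shot('side2');crop(load('side2'),200,100,350,250,4,'pics/c15.png')
E
```

```text
open t22.95 p [0.502  0.0845 0.0325] F [ 0.28 -0.77 -1.37] M [-0.024 -0.058 -0.025] w 0.0321
realign t23.20 p [0.4999 0.0827 0.0365] F [-1.2  -0.47 -0.43] M [-0.016 -0.074 -0.011] w 0.0322
(np.int64(2018), ((1.705460548400879, -58.5015869140625), (44.886085510253906, 41.86240005493164), 64.12254333496094))
```

View pics/w9.png

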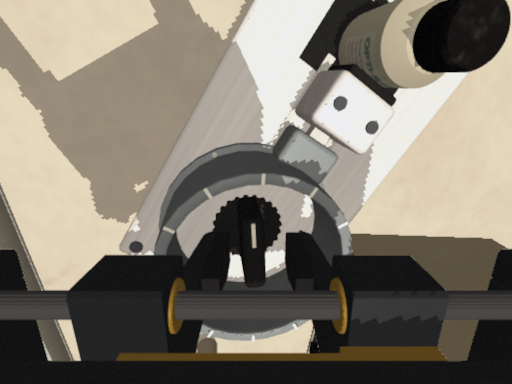

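View pics/c15.png

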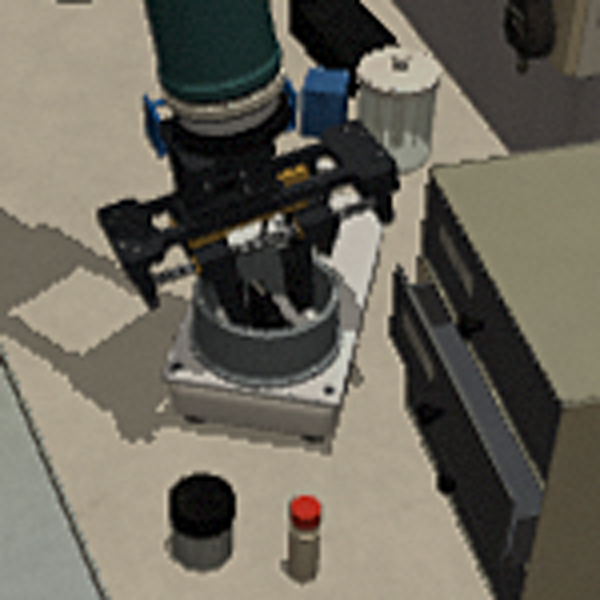

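The knob followed to about 1.0 rad, and the gripper stands clear of the drawer. Turning on with the fork.

```bash
sed -i 's/def kpose(th,gz=.088/def kpose(th,gz=.092/' h.py
python3 - <<'E'
from h import *
from cell import manip
setal(10)
manip.set_gripper(.016,force=40);st(manip,'fork')
turn(manip,[1.0,1.15,1.3,1.45,1.6],n=4)
E
```

```text
fork t23.73 p [0.4976 0.0817 0.0356] F [-1.04 -1.34 -0.86] M [-0.125  0.025  0.008] w 0.0163
th 1.000 M [-0.173  0.145 -0.009] F [-1.3 -1.  -0.3] w 0.0156 t 24.05
th 1.150 M [-0.957  0.025 -0.003] F [-0.3 -5.4 -1.5] w 0.0160 t 24.42
th 1.300 M [-1.139  0.066 -0.026] F [-1.  -6.4 -1.1] w 0.0159 t 24.78
th 1.450 M [-1.329  0.059 -0.063] F [-1.3 -7.8 -1.6] w 0.0162 t 25.15
th 1.600 M [-1.447  0.163 -0.058] F [-1.1 -7.6 -0.5] w 0.0161 t 25.52
```

The moment is evidently referred to a point about 0.18 m above the contact. The lateral force comes from the tilted tool axis missing the knob axis at bar height by about 2 mm. I'll correct the pivot to bar height and compute the torque about the knob axis.

```bash
cat >> h.py <<'E'
def kpose(th,gz=.081,off=.0458,sh=(0,0)):
    r=TILT*R.from_rotvec(rotv(np.radians(120)-th))
    d=r.as_matrix()[:,0]
    return np.array([*(KN+np.array(sh)),gz])+off*d, r.as_rotvec()
def turn(manip,ths,stop=None,n=6,sh=(0,0),M0=np.zeros(3),F0=np.zeros(3),LR=.224):
    out=[]
    for th in ths:
        p,r=kpose(th,sh=sh);manip.move_linear(p,rate=.1,rot=r)
        S=[]
        for _ in range(n): manip.dwell(.02);S.append(manip.state())
        M=np.mean([s['moment'] for s in S],0)-M0;F=np.mean([s['contact_force'] for s in S],0)-F0
        d=R.from_rotvec(r).as_matrix()[:,0];ref=p-LR*d;e=ref[:2]-KN
        T=M[2]+e[0]*F[1]-e[1]*F[0]
        out.append((th,T,M,F))
        print('th %.3f T %.3f'%(th,T),'M',M.round(3),'F',F.round(1),'w %.4f'%S[-1]['gripper_width'],'t %.2f'%S[-1]['clock'])
        if np.linalg.norm(F)>20 or (stop and stop(out)): print('STOP');break
    return out
E
python3 - <<'E'
from h import *
from cell import manip
setal(10)
turn(manip,[1.6,1.65,1.7,1.75],n=8)
E
```

```text
th 1.600 T 0.089 M [-0.85  -0.407 -0.067] F [ 3.  -4.1 -3.9] w 0.0162 t 25.90
th 1.650 T 0.154 M [-0.948 -0.378 -0.024] F [ 2.7 -5.  -3.8] w 0.0164 t 26.28
th 1.700 T 0.180 M [-0.951 -0.339  0.   ] F [ 2.5 -5.3 -3.3] w 0.0162 t 26.67
th 1.750 T 0.154 M [-0.967 -0.305 -0.006] F [ 2.3 -4.7 -3.1] w 0.0160 t 27.05
```

Torque about the axis is now 0.15–0.18 Nm, matching the 0.18 brake with the jaw free. Continuing in small steps and watching for the rise.

```bash
python3 - <<'E'
from h import *
from cell import manip
setal(10)
turn(manip,np.arange(1.80,2.16,.05),n=8,stop=lambda o:o[-1][1]>.235)
E
```

```text
th 1.800 T 0.155 M [-0.933 -0.263  0.003] F [ 1.5 -4.8 -2.5] w 0.0159 t 27.43
th 1.850 T 0.154 M [-0.947 -0.229  0.004] F [ 1.3 -4.9 -2.3] w 0.0162 t 27.82
th 1.900 T 0.159 M [-1.006 -0.186 -0.003] F [ 1.3 -5.3 -1.5] w 0.0162 t 28.20
th 1.950 T 0.152 M [-0.973 -0.133 -0.003] F [ 0.9 -5.2 -0.8] w 0.0162 t 28.58
th 2.000 T 0.156 M [-0.967 -0.126  0.002] F [ 1.  -5.2 -0.6] w 0.0161 t 28.97
th 2.050 T 0.156 M [-1.002 -0.039  0.006] F [ 0.2 -5.5  0.7] w 0.0160 t 29.35
th 2.100 T 0.168 M [-0.99  -0.013  0.041] F [-0.5 -5.   1.1] w 0.0163 t 29.73
th 2.150 T 0.168 M [-0.989  0.015  0.048] F [-0.6 -4.8  1.3] w 0.0160 t 30.12
```

```bash
python3 - <<'E'
from h import *
from cell import manip
setal(10)
turn(manip,np.arange(2.2,2.61,.05),n=8,stop=lambda o:o[-1][1]>.205)
E
```

```text
th 2.200 T 0.160 M [-0.963  0.066  0.04 ] F [-0.8 -4.9  2.2] w 0.0162 t 30.50
th 2.250 T 0.170 M [-0.949  0.097  0.049] F [-1.2 -5.2  2.6] w 0.0162 t 30.88
th 2.300 T 0.190 M [-0.929  0.139  0.078] F [-1.6 -5.1  3.5] w 0.0166 t 31.27
th 2.350 T 0.209 M [-0.935  0.152  0.088] F [-1.3 -5.3  3.2] w 0.0161 t 31.65
STOP
```

The load is felt from about θ ≈ 2.24, rising 0.4 Nm/rad against the expected 0.36. The target is T ≈ 0.24.

```bash
python3 - <<'E'
from h import *
from cell import manip
setal(10)
turn(manip,[2.39,2.43,2.46,2.48],n=12,stop=lambda o:o[-1][1]>.238)
E
```

```text
th 2.390 T 0.228 M [-0.899  0.19   0.126] F [-1.6 -4.7  3.9] w 0.0160 t 32.10
th 2.430 T 0.223 M [-0.892  0.204  0.13 ] F [-1.8 -4.5  4.1] w 0.0162 t 32.55
th 2.460 T 0.240 M [-0.895  0.198  0.141] F [-1.6 -4.6  4. ] w 0.0161 t 33.00
STOP
```

Torque rise of 0.085 Nm corresponds to about 14 N, and the angle past contact (0.22 rad) to about 13 N. Releasing and checking.

```bash
python3 - <<'E'
from h import *
from cell import manip
setal(10)
manip.set_gripper(.032);st(manip,'open')
p,r=kpose(2.46);manip.move_linear(p+np.array([0,0,.11]),rate=.12);st(manip,'up')
q=C-.05*EY
manip.move_pose([*q,.26],rotv(np.radians(30)));manip.dwell(.2);d=shot('w10');st(manip)
print(knobang(d))
P=cloud(d).reshape(-1,3);X=(P[:,:2]-C)@EX;Y=(P[:,:2]-C)@EY
m=(P[:,2]>.117)&(P[:,2]<.128)&(abs(X)<.03)&(abs(Y-.0575)<.03);print('cap top',m.sum(),P[m][:,2].mean(),X[m].min(),X[m].max(),Y[m].min(),Y[m].max())
for n,x,y,z in[('vial',.621,-.03,.05),('obj',.56,-.06,.045),('eye',.665,-.105,.03)]:
    m=(abs(P[:,0]-x)<.035)&(abs(P[:,1]-y)<.035)&(P[:,2]>z)&(P[:,2]<.08);Q=P[m];print(n,m.sum(),((Q.min(0)+Q.max(0))/2).round(4) if m.sum() else '')
    P2=cloud(load('w2')).reshape(-1,3);m=(abs(P2[:,0]-x)<.035)&(abs(P2[:,1]-y)<.035)&(P2[:,2]>z)&(P2[:,2]<.08);Q=P2[m];print('  before',((Q.min(0)+Q.max(0))/2).round(4) if m.sum() else '')
crop(d,190,0,320,220,2.7,'pics/c16.png')
E
```

```text
open t33.43 p [0.4963 0.0812 0.0357] F [-0.2   0.67  0.44] M [-0.102 -0.005  0.049] w 0.0321
up t34.50 p [0.4957 0.0809 0.1449] F [ 0.33 -0.13  0.08] M [-0.107  0.029 -0.006] w 0.032
t35.51 p [0.4827 0.087  0.2586] F [0.7  0.24 0.09] M [-0.024 -0.105 -0.011] w 0.0322
(np.int64(291), ((0.4626579284667969, -62.45304870605469), (43.053977966308594, 12.037145614624023), 52.438926696777344))
cap top 405 0.12130233573487995 -0.01017955148600681 0.011057896979656406 0.05348579260469595 0.0759247110735174
vial 0 
  before [ 0.6202 -0.0306  0.0593]
obj 525 [ 0.5604 -0.06    0.05  ]
  before [ 0.5605 -0.0603  0.05  ]
eye 0 
  before
```

View pics/c16.png

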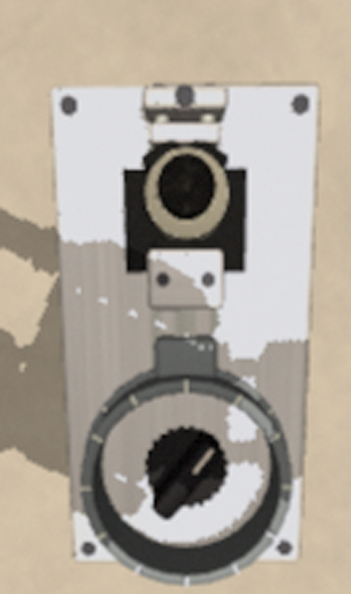

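Seen from above, the knob stands at 2.23 rad, with the gripper/fork lag constant, and the bottle is upright in the V about 7 mm from the bay point. One last look at the objects to be left alone, then hand in.

```bash
python3 - <<'E'
from h import *
a=load('side0');b=shot('side9')
for n,x,y,z in[('vial',.621,-.033,.02),('obj',.56,-.06,.01),('eye',.665,-.105,.011)]:
    for d in(a,b):
        P=cloud(d).reshape(-1,3);m=(abs(P[:,0]-x)<.035)&(abs(P[:,1]-y)<.035)&(P[:,2]>z)&(P[:,2]<.08);Q=P[m];print(n,m.sum(),((Q.min(0)+Q.max(0))/2).round(4))
d=shot('w11');P=cloud(d).reshape(-1,3);X=(P[:,:2]-C)@EX;Y=(P[:,:2]-C)@EY
for z0,z1 in((.117,.128),(.095,.112)):
    m=(P[:,2]>z0)&(P[:,2]<z1)&(abs(X)<.03)&(abs(Y-.065)<.03);print(X[m].min(),X[m].max(),Y[m].min(),Y[m].max())
print(knobang(d))
from cell import order,manip
order.close_job();st(manip)
E
```

```text
vial 126 [ 0.6209 -0.0328  0.0441]
vial 127 [ 0.6215 -0.0327  0.0439]
obj 320 [ 0.5611 -0.0638  0.0333]
obj 320 [ 0.5618 -0.0633  0.0332]
eye 178 [ 0.6659 -0.1075  0.0267]
eye 171 [ 0.6655 -0.1077  0.0267]
-0.010819831853822712 0.01143267406742869 0.05338491814370969 0.07574643832545762
-0.016208376293462085 0.01695293196131171 0.04782483190220477 0.08146715112185193
(np.int64(296), ((0.4664344787597656, -62.542476654052734), (43.594451904296875, 11.992643356323242), 52.37847137451172))
the job is handed in; nothing more can be done
the job is handed in; nothing more can be done
```

The bottle is loaded and clamped at an estimated 13–16 N, and the job is handed in at about 36 s on the robot's clock. I stood the bottle in the open clamp and let go. Then I turned the sunken knob clockwise to about 2.23 rad, regrasping once on the way, with the wrist leaned away from the open drawer.

**Last checks**
- **Clamp force:** not measured directly. The torque about the knob axis rose from 0.155 to 0.240 Nm, which is about 14 N, or about 16 N if I scale it to the stated brake. The gripper's turn past first contact, 0.22 rad, gives about 13 N.
- **Bottle:** standing upright and released about 7 mm from the bay point, with its cap top at deck height plus 67–68 mm. It did not move between two pictures.
- **Knob:** did not creep back after I let go.
- **Other objects:** the vial, the objective case and the eyepiece are within 1 mm of where they started. I felt no contact with the guard ring.

**What disagreed**
- **Fingertips:** the wrist pictures showed them ending about 38 mm short of the reported TCP. The bottle was therefore carried by its cap, and I corrected for this at the knob.
- **First knob grip:** it was misaligned by the tilt and made side forces of up to about 16 N. I mended it with less tilt and a loose grip.
- **Free-running torque:** it read 0.155 Nm against the stated 0.18.
- **Knob angle:** the gripper's angle led the knob's by about 0.23 rad, from play and flex. I used the camera's angle for the knob position, but the force estimate from angle relies on the gripper's turn.

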